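# Unstack a pipe stub and put its plywood spacer on the spacer pile

### The arm

A 6-joint arm with a two-finger parallel gripper is mounted at the origin on the work surface. World frame = base frame: x ahead of the robot, y to its left, z up, the work surface at z = 0. Lengths are in mm, angles in rad, forces in N, time in s.
With the tool pointing down it reaches from about 425 to 950 mm from the base axis. Payload 14.7 kg.
Tool frame: the origin (TCP) lies at the very end of the fingers, on their centre line; the grasp point (between the pads) lies 19 mm behind it; z points along the fingers, y is the line along which they close (so a half turn about z gives the same grasp; the last joint's range is limited). The gripper opens to 85 mm and grips with 20 to 120 N. Pads are 22 mm wide; open, the fingers measure 114 mm over their backs; the gripper's body (76 mm by 85 mm) begins 54 mm behind the grasp point. The pads swing forward as they close: fully open they stand 13 mm farther back than shut.
Start: joints at [1.121, 0.48, 1.596, -0, 1.065, -0.047], TCP at [254.773, 597.982, 231.297] pointing down, gripper open.
Joint ranges: [-2.75, 2.75], [-0.82, 2.05], [0.23, 2.67], [-1.56, 4.7], [0.09, 2.69], [-2.92, 2.92]. Speed limits (rad/s): [1.89, 1.89, 2.39, 3.01, 3.01, 3.01].

### API

Orientations are given as a unit quaternion [x, y, z, w].
In Python, from station import ctrl, optics gives the robot as it stands. The module is installed in compiled form; this text tells all that it offers.
- The arm moves only by the tool step_arm, never from a script. Its argument "plan" is a list of rows, each an object of numbers: "dx", "dy", "dz": the shift along the tool's x, y, z in m; "wx", "wy", "wz": the turn, a rotation vector about the tool's x, y, z in rad. In form: [{"dx": .., "dy": .., "dz": .., "wx": .., "wy": .., "wz": ..}, ...]. A call has 1 to 12 rows; each row is the pose to reach, as a shift and turn from the pose commanded when the call began, along the tool's axes at that moment; what a row does not reach only later rows make up. A row lasts 1/10 s, in which the tool goes at most 50 mm and 8.59 degrees, less where a joint would pass 70% of its speed; a pose out of reach is approached as far as the arm can. A call with a gripper value outside its range is refused whole. "grip" is the closure, from 0 (fully open) to 1 (shut), set as the call begins (left out, the last holds). The fingers move at their own pace and stop on an object; the grip force is fixed at half the most. Time passes only in rows, so rows that repeat a pose let the fingers close. It gives the time, the measured TCP pose, the force, the opening and the grip force at its end, in the units of the state.
- ctrl.state(): the state, without advancing time (a new reading comes with each control period).
- optics.capture(name): name is "scene" or "top" or "wrist"; returns a dict with "img" (384x512x3 uint8, red, green, blue), "fx", "fy", "cx", "cy" (pixels), "distortion" ([k1, k2, p1, p2, k3] as OpenCV has them; the pictures are not rectified), "view" (4x4, takes a point from world to camera coordinates); the wrist camera has in their place "T_tool_cam" (4x4, takes a point from camera to tool coordinates, whose origin is the TCP and whose axes are the flange's). Camera axes: x right, y down, z forward; pixel columns grow to the right and rows downward; lengths in mm; the calibration is good to about 2 mm. A picture is of the moment at which its call begins: read the wrist's pose just before it. There is no depth.
- ctrl.close_job(): hands the job in; it is judged then, once.
The state is a dict: "time_s": time; "q": joint angles; "dq": joint speeds; "joint_efforts": joint torques, N m; "tcp_pos": TCP position; "tcp_rot": TCP orientation; "ft_force": force on the tool from outside, world axes, zero at the start; "torque": the same for the moment, N m; "finger_gap": finger opening in mm; "gripper_force": force on a finger pad.
Only numpy, scipy, OpenCV 4.12 (cv2) and the standard library are available. Lean on these libraries where they do the work, as an engineer would, in place of code of your own. Each camera call takes 0.05 s, during which the arm holds its last target. There are 200 camera calls.

### The job

Take the pipe stub off the top of the stack and stand it upright in the middle of the square steel base plate, ready for tacking. Then lift off the plywood spacer plate it stood on and lay it flat and square on top of the pile of spare spacers, edges in line. Set both down without dropping them, and leave the base plate and the pile where they are.

Things in the scene. Friction and masses are not known exactly. Their poses are not given: they have to be found in the camera images.
- pipe: The loose steel pipe stub on top of the stack: a plain upright tube, 48 mm outside diameter, 40 mm bore, 70 mm tall, about 0.3 kg. Origin at the centre of its lower end, z along its axis, up. It stands somewhere along the middle line of the spacer (up to 42 mm from the spacer's centre), its foot about 82 mm above the bench. Two more stubs just like it stand under the spacer; they are not part of this job.
- spacer: The plywood spacer plate in the stack: 140 mm long (its x) by 60 mm wide (its y) by 12 mm thick, about 0.07 kg, loose. Origin at the centre of its underside, z up. It lies level, its underside 70 mm above the bench, across two standing stubs (48 mm diameter, 70 mm tall) centred 42 mm either way from its centre along its length; there is nothing under its middle. The free sides at mid-length are open for a grip across its width.
- base: The square base plate lying on the bench, bare steel: 120 x 120 x 8 mm, 0.9 kg, loose. Origin at the centre of its underside, sides along its x and y; its upper face is 8 mm above the origin. It lies to the left or to the right of the stack, the spacer pile on the other side. (The round flange with a hole is not it.)
- pile: The upper plate of the pile of spare spacers: two loose plywood plates like the spacer (140 x 60 x 12 mm, length along x), one on the other on the bench, the lower one up to 4 mm and 4 degrees out of line. Origin at the centre of the upper plate's underside, 12 mm above the bench; its upper face, where the spacer goes, is 12 mm above the origin, 24 mm above the bench.
Things that resemble listed ones, but are neither listed nor needed, are in the scene too. What is shaped like the pile but blue is not meant.

How it is judged (in metres and radians):
On the way, in this order (a step that is already met when the one before it is completed fails the run):
1. the pipe stub stands on the middle of the base plate, let go (horizontal distance between pipe and base below 0.02 m and z of pipe in the frame of base between 0.005 and 0.012 m and angle between pipe's own z axis and vertical below 0.1 rad and contact force between the fingers and pipe below 0.1 N and linear speed of pipe below 0.03 m/s), for 0.2 s.
2. the spacer lies on the spacer pile, let go (horizontal distance between spacer and pile below 0.02 m and z of spacer in the frame of pile between 0.008 and 0.017 m and angle between the x axis of spacer and the x axis of pile, either way round below 0.22 rad and angle between spacer's own z axis and vertical below 0.1 rad and contact force between the fingers and spacer below 0.1 N and linear speed of spacer below 0.03 m/s), for 0.2 s.
At the end, for the whole second after the job is handed in: Pipe stub upright on the base plate, centres within 20 mm; spacer flat on the pile's top plate, centres within 20 mm, lengths in line within 12 degrees (either way round); both within 6 degrees of level, released, at rest; base plate and pile within 30 mm of their starts (all of step 1 and all of step 2 and distance of each of base, pile from where it was at the start of the episode below 0.03 m); the robot touches nothing.
It fails at once if the pipe stub is dropped onto the base plate (faster than 0.65 m/s within about 20 mm of it) (horizontal distance between pipe and base below 0.06 m and z of pipe in the frame of base below 0.028 m and linear speed of pipe above 0.65 m/s).
It fails at once if the spacer is dropped onto the pile (faster than 0.65 m/s within about 20 mm of it) (horizontal distance between spacer and pile below 0.06 m and z of spacer in the frame of pile below 0.032 m and linear speed of spacer above 0.65 m/s).
It also fails if it takes over 51 s, if anything falls off the work surface, if the arm or the gripper's body presses on something with over 40 N, if the wrist force passes 120 N, or if a joint passes its speed limit or range.

## Working session

There is one attempt and no reset: what is moved stays moved. The work goes in short steps, Python scripts to look and compute and a tool call to move; the robot and the scene stay as the last step left them, time stands still between calls to the robot, and variables do not carry over. Pictures are saved under pics/ and viewed, at most 10 in all, crops included, and the job is handed in when it is done.

Besides the shell and the picture viewer there is one more tool, called after "Request:" as a command line: name --argument value ..., lists and objects as JSON in quotes. step_arm: Moves the arm, as the interface text tells. Its arguments: {"type":"object","properties":{"plan":{"type":"array"},"grip":{"type":"number"}},"required":["plan"]}

```bash
mkdir -p pics; cat > h.py <<'E'
import numpy as np, cv2, pickle
from station import ctrl, optics
def snap(n,save=None):
    st=ctrl.state(); c=optics.capture(n); c['st']=st
    if save:
        cv2.imwrite(f'pics/{save}.png',c['img'][:,:,::-1]); pickle.dump(c,open(f'pics/{save}.pkl','wb'))
    return c
def ld(s): return pickle.load(open(f'pics/{s}.pkl','rb'))
def ray(c,uv):
    K=np.array([[c['fx'],0,c['cx']],[0,c['fy'],c['cy']],[0,0,1]])
    p=cv2.undistortPoints(np.array(uv,float).reshape(-1,1,2),K,np.array(c['distortion'])).reshape(-1,2)
    d=np.c_[p,np.ones(len(p))]
    if 'view' in c: T=np.linalg.inv(np.array(c['view']))
    else:
        from scipy.spatial.transform import Rotation as R
        W=np.eye(4);W[:3,:3]=R.from_quat(c['st']['tcp_rot']).as_matrix();W[:3,3]=c['st']['tcp_pos'];T=W@np.array(c['T_tool_cam'])
    return T[:3,3],d@T[:3,:3].T
def plane(c,uv,z):
    o,d=ray(c,uv); return o+d*((z-o[2])/d[:,2])[:,None]
E
python3 - <<'E'
from h import *
a=snap('scene','s0');b=snap('top','t0');w=snap('wrist','w0')
print(a['st']); print(w['T_tool_cam']); print(ray(a,[[0,0]])[0],ray(b,[[0,0]])[0])
im=np.vstack([np.hstack([a['img'],b['img']])])
cv2.imwrite('pics/m0.png',cv2.resize(im,(800,300),interpolation=cv2.INTER_AREA)[:,:,::-1])
E
```

```text
{'time_s': 0.0, 'q': array([ 1.12141946e+00,  4.80831729e-01,  1.59684891e+00, -1.19380592e-05,
        1.06506647e+00, -4.66079028e-02]), 'dq': array([ 6.85719811e-04,  1.70061888e-03,  9.28414193e-04, -1.35726740e-03,
        9.08345559e-05, -8.21091087e-04]), 'joint_efforts': array([-2.75454659e-03, -9.50675797e+01, -4.30189526e+01, -4.90951152e-04,
        1.22678478e-02, -6.26144606e-05]), 'tcp_pos': array([254.59973439, 597.64288907, 230.6817484 ]), 'tcp_rot': array([ 2.00023157e-01,  9.79791000e-01, -5.60851152e-04, -1.36625136e-04]), 'ft_force': array([-0.43087007,  0.41794971,  0.50308713]), 'torque': array([ 0.02196628,  0.0061739 , -0.03706212]), 'gripper_force': 0.0, 'finger_gap': 85.25735807715238}
[[ 4.83381534e-04 -9.48339430e-01 -3.17257138e-01  8.36908445e+01]
 [ 9.99999642e-01  2.37961251e-04  8.12316867e-04 -1.08820442e+00]
 [-6.94857209e-04 -3.17257417e-01  9.48339206e-01 -1.43919933e+02]
 [ 0.00000000e+00  0.00000000e+00  0.00000000e+00  1.00000000e+00]]
[1160.81227348   79.03634534  569.88175391] [452.76784884 -91.84366144 960.0050165 ]
```

View pics/t0.png

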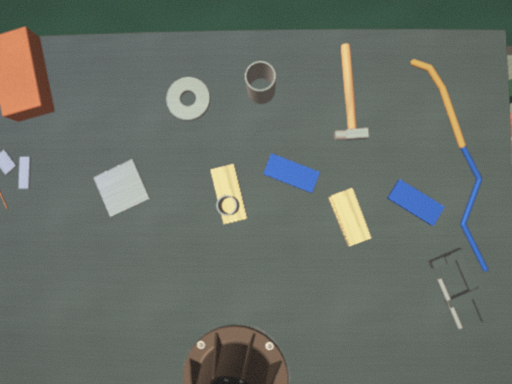

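View pics/s0.png

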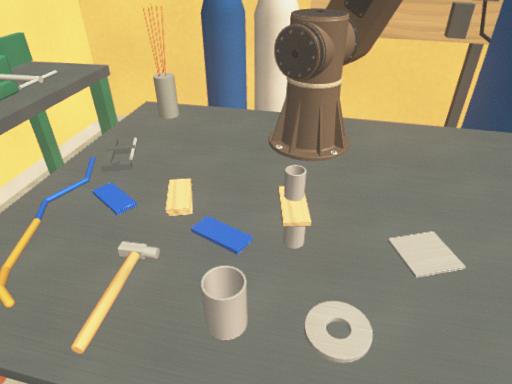

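The top view shows the stack at (228,195) with the pipe ring at (228,205), the square base plate at (121,187), and the wood-coloured pile at (350,217).

Lookalikes, by top-view pixel:
- **Pipe:** the large tube at (260,82) is too wide.
- **Base:** the round flange at (188,98) is excluded by the description.
- **Pile:** the blue plates at (292,172) and (415,202) are excluded.

Choice: pipe (228,205), base (121,187), pile (350,217). I'll check these with a crop.

```bash
cat > m.py <<'E'
from h import *
def blobs(m,amin=300):
    cs,_=cv2.findContours(m.astype(np.uint8),cv2.RETR_EXTERNAL,cv2.CHAIN_APPROX_NONE)
    return [c for c in cs if cv2.contourArea(c)>amin]
def rect(P):
    (c,s,a)=cv2.minAreaRect(P[:,:2].astype(np.float32)); 
    b=cv2.boxPoints((c,s,a)); e=[b[1]-b[0],b[2]-b[1]]; e=max(e,key=np.linalg.norm)
    return np.round(c,1),np.round(s,1),round(float(np.degrees(np.arctan2(e[1],e[0])))%180,1)
E
python3 - <<'E'
from m import *
t=ld('t0'); im=t['img']; hsv=cv2.cvtColor(im,cv2.COLOR_RGB2HSV); H,S,V=cv2.split(hsv)
wood=(H>15)&(H<35)&(S>60)&(V>140)
for c in blobs(wood):
    p=c.reshape(-1,2)
    for z in (24,82): print('wood',p.mean(0),z,*rect(plane(t,p,z)))
g=(S<50)&(V>110)
for c in blobs(g):
    p=c.reshape(-1,2); print('grey',p.mean(0),cv2.contourArea(c),*rect(plane(t,p,8)))
cv2.imwrite('pics/c1.png',cv2.resize(im[140:260,80:400],(800,300),interpolation=cv2.INTER_CUBIC)[:,:,::-1])
s=ld('s0'); x=s['img'][150:290,150:480]
cv2.imwrite('pics/c2.png',cv2.resize(x,(800,340),interpolation=cv2.INTER_CUBIC)[:,:,::-1])
cv2.imwrite('pics/c12.png',np.vstack([cv2.imread('pics/c1.png'),cv2.imread('pics/c2.png')[:300]]))
E
```

```text
wood [349.59722222 216.5625    ] 24 [ 429.2 -298.2] [142.1  69.9] 20.1
wood [349.59722222 216.5625    ] 82 [ 430.7 -285.4] [133.3  65.6] 20.1
wood [229.68478261 195.25      ] 24 [489.9  19.1] [151.2  66.3] 14.1
wood [229.68478261 195.25      ] 82 [487.6  12.3] [141.8  62.2] 14.1
wood [442.64039409  99.36453202] 24 [ 740.9 -548.8] [268.4  50.5] 28.7
wood [442.64039409  99.36453202] 82 [ 723.1 -520.5] [251.7  47.4] 28.7
wood [347.19791667  85.02083333] 24 [ 779.8 -298.2] [233.2  25.7] 3.9
wood [347.19791667  85.02083333] 82 [ 759.6 -285.4] [218.8  24.1] 3.9
grey [440.49917628 302.59802306] 1109.5 [ 196.9 -544.9] [147.1 148.5] 102.6
grey [ 68.28820961 294.64847162] 1193.0 [216.2 460.3] [115.3 185.2] 114.5
grey [ 22.78571429 176.97321429] 380.0 [541.2 601.7] [ 36.7 112.6] 178.8
grey [239.19668508 185.51201657] 73234.0 [480.1 -22.5] [ 773.1 1210. ] 90.1
grey [233.99122807  45.94736842] 789.0 [901.2  15.6] [175.   80.1] 89.0
grey [324.11275964  41.69436202] 590.5 [ 899.8 -238.5] [169.5  82.4] 89.6
```

View pics/c12.png

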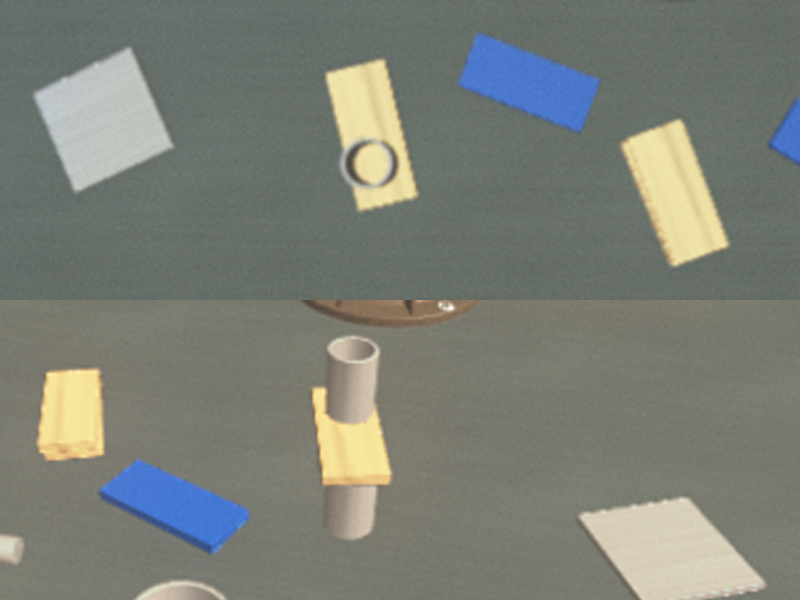

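The crop confirms the choice: grey square base at crop (104,120), narrow pipe on the wood spacer at (370,163), and a two-layer wood pile at (675,193).

```bash
cat >> m.py <<'E'
from scipy.spatial.transform import Rotation as R
def go(x,y,z,yaw=None):
    "shift in tool axes (m) and wz to reach world target; yaw = tool y direction in deg"
    s=ctrl.state(); r=R.from_quat(s['tcp_rot'])
    d=r.inv().apply(np.array([x,y,z])-s['tcp_pos'])/1000
    ty=r.as_matrix()[:,1]; cur=np.degrees(np.arctan2(ty[1],ty[0])); wz=0
    if yaw is not None: wz=-np.radians((yaw-cur+90)%180-90)
    print('go',np.round(d,4),'wz',round(float(wz),3),'yaw now',round(cur,1),'tilt',np.round(r.as_matrix()[:,2],4),'q',np.round(s['q'],2),'t',s['time_s'])
E
python3 - <<'E'
from m import *
t=ld('t0'); im=t['img']; V=im.max(2); G=cv2.cvtColor(im,cv2.COLOR_RGB2HSV)
print(im[187,121],im[187,90],im[205,218:242].tolist())
sub=np.zeros(V.shape,bool); sub[145:230,80:165]=1
th,_=cv2.threshold(V[145:230,80:165],0,255,cv2.THRESH_OTSU);print(th)
for c in blobs(sub&(V>th)): print('base',*rect(plane(t,c.reshape(-1,2),8)))
P=plane(t,[[228,205.2]],152)[0];print('pipe',P)
go(P[0],P[1],260,67); go(P[0]+20,P[1],280,67)
E
```

```text
[192 199 196] [102 110 106] [[112, 112, 103], [77, 73, 68], [86, 77, 70], [141, 128, 102], [215, 193, 142], [235, 222, 165], [236, 222, 165], [234, 221, 164], [236, 223, 166], [238, 226, 171], [237, 226, 168], [237, 224, 168], [238, 227, 171], [238, 227, 171], [238, 227, 170], [238, 226, 169], [234, 221, 174], [214, 207, 184], [170, 176, 161], [108, 110, 101], [110, 100, 85], [186, 167, 125], [234, 222, 162], [237, 224, 166]]
153.0
base [506.6 318. ] [120.9 120.3] 24.5
pipe [457.98865254   4.21423541 152.        ]
go [-0.4197 -0.4663 -0.0288] wz -0.001 yaw now 66.9 tilt [-4.e-04 -9.e-04 -1.e+00] q [ 1.12  0.48  1.6   0.    1.07 -0.05] t 0.15
go [-0.4381 -0.4585 -0.0488] wz -0.001 yaw now 66.9 tilt [-4.e-04 -9.e-04 -1.e+00] q [ 1.12  0.48  1.6   0.    1.07 -0.05] t 0.15
```

Request:
step_arm --plan '[{"dx":-0.42,"dy":-0.466,"dz":-0.03},{"dx":-0.42,"dy":-0.466,"dz":-0.03},{"dx":-0.42,"dy":-0.466,"dz":-0.03},{"dx":-0.42,"dy":-0.466,"dz":-0.03},{"dx":-0.42,"dy":-0.466,"dz":-0.03},{"dx":-0.42,"dy":-0.466,"dz":-0.03},{"dx":-0.42,"dy":-0.466,"dz":-0.03},{"dx":-0.42,"dy":-0.466,"dz":-0.03},{"dx":-0.42,"dy":-0.466,"dz":-0.03},{"dx":-0.42,"dy":-0.466,"dz":-0.03},{"dx":-0.42,"dy":-0.466,"dz":-0.03},{"dx":-0.42,"dy":-0.466,"dz":-0.03}]' --grip 0

```text
validation failed for argument at $.pl...
```

Request:
step_arm --plan '[{"dx":0},{"dx":0}]'

```text
validation failed for argument at $.pl...
```

```bash
python3 - <<'E'
from m import *
w=snap('wrist','w1'); go(458,4.2,260,67)
print(w['st']['tcp_pos'])
E
```

```text
go [-0.4197 -0.4664 -0.0288] wz -0.001 yaw now 66.9 tilt [-3.e-04 -7.e-04 -1.e+00] q [ 1.12  0.48  1.6  -0.    1.07 -0.05] t 0.2
[254.6470293  597.68037982 230.79069499]
```

View pics/w1.png

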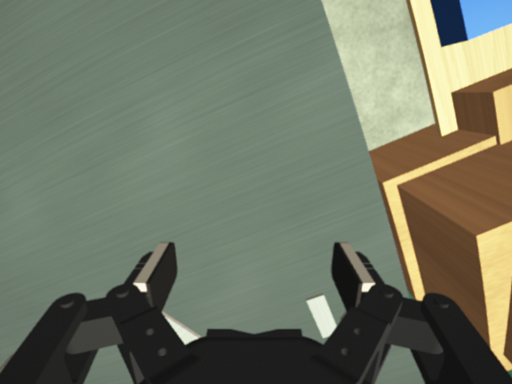

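The wrist picture shows only bench and the fingers (pads near (155,270) and (352,270)), because the move was refused. I'll resend it with all six keys.

Request:
step_arm --plan '[{"dx":-0.42,"dy":-0.466,"dz":-0.03,"wx":0,"wy":0,"wz":0},{"dx":-0.42,"dy":-0.466,"dz":-0.03,"wx":0,"wy":0,"wz":0},{"dx":-0.42,"dy":-0.466,"dz":-0.03,"wx":0,"wy":0,"wz":0},{"dx":-0.42,"dy":-0.466,"dz":-0.03,"wx":0,"wy":0,"wz":0},{"dx":-0.42,"dy":-0.466,"dz":-0.03,"wx":0,"wy":0,"wz":0},{"dx":-0.42,"dy":-0.466,"dz":-0.03,"wx":0,"wy":0,"wz":0},{"dx":-0.42,"dy":-0.466,"dz":-0.03,"wx":0,"wy":0,"wz":0},{"dx":-0.42,"dy":-0.466,"dz":-0.03,"wx":0,"wy":0,"wz":0},{"dx":-0.42,"dy":-0.466,"dz":-0.03,"wx":0,"wy":0,"wz":0},{"dx":-0.42,"dy":-0.466,"dz":-0.03,"wx":0,"wy":0,"wz":0},{"dx":-0.42,"dy":-0.466,"dz":-0.03,"wx":0,"wy":0,"wz":0},{"dx":-0.42,"dy":-0.466,"dz":-0.03,"wx":0,"wy":0,"wz":0}]' --grip 0

```text
time_s: 1.4
tcp_pos: [449.7, 29.1, 260.3]
tcp_rot: [0.2, 0.98, 0.0, 0.0]
ft_force: [1.1, 1.1, 0.3]
finger_gap: 85.4
gripper_force: 0.0
```

Request:
step_arm --plan '[{"dx":0,"dy":0,"dz":0,"wx":0,"wy":0,"wz":0},{"dx":0,"dy":0,"dz":0,"wx":0,"wy":0,"wz":0},{"dx":0,"dy":0,"dz":0,"wx":0,"wy":0,"wz":0}]'

```text
time_s: 1.7
tcp_pos: [448.9, 31.8, 259.8]
tcp_rot: [0.2, 0.98, 0.0, -0.0]
ft_force: [0.1, 0.1, -0.5]
finger_gap: 85.4
gripper_force: 0.0
```

```bash
python3 - <<'E'
from m import *
w=snap('wrist','w2'); go(458,4.2,260,67)
print(w['st']['tcp_pos'])
E
```

```text
go [-0.0193 -0.0222 -0.0002] wz -0.0 yaw now 67.0 tilt [-5.e-04  2.e-04 -1.e+00] q [ 0.    0.16  2.    0.    0.98 -1.17] t 1.75
[448.941088    31.77916369 259.80941629]
```

View pics/w2.png

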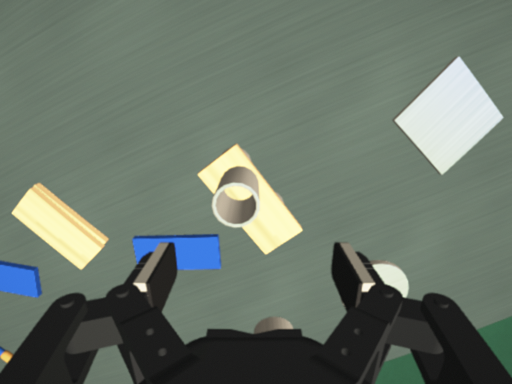

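The wrist picture shows the pipe rim at (236,204), spacer around (250,200), base plate at (449,115) and pile at (60,225). I'll measure all of them from this view.

```bash
python3 - <<'E'
from m import *
w=ld('w2'); print('pipe',plane(w,[[236,204],[213,204],[259,204]],152).round(1))
im=w['img']; H,S,V=cv2.split(cv2.cvtColor(im,cv2.COLOR_RGB2HSV))
wood=(H>12)&(H<35)&(S>55)&(V>110)
for c in blobs(wood):
    p=c.reshape(-1,2); print(p.mean(0).round())
    for z in (24,82): print('wood',z,*rect(plane(w,p,z)))
for c in blobs((V>165)&(S<40)): 
    p=c.reshape(-1,2); print(p.mean(0).round(),*rect(plane(w,p,8)))
# pile upper face bright part
up=wood&(V>215)
for c in blobs(up): 
    p=c.reshape(-1,2); print('bright',p.mean(0).round(),*rect(plane(w,p,24)))
print(im[240,20:110:6].tolist())
# rim outer ellipse: dark/lights around
t=ld('t0');hsv=cv2.cvtColor(t['img'],cv2.COLOR_RGB2HSV);m=(hsv[...,0]>15)&(hsv[...,0]<35)&(hsv[...,1]>60)&(hsv[...,2]>215)
for c in blobs(m): print('top bright',*rect(plane(t,c.reshape(-1,2),24)))
E
```

```text
pipe [[455.8   8.8 152. ]
 [446.9 -12.  152. ]
 [464.7  29.7 152. ]]
[ 59. 225.]
wood 24 [ 424.3 -292.8] [142.5  86.2] 20.3
wood 82 [ 416.2 -238.3] [120.8  73. ] 20.3
[260. 203.]
wood 24 [505.6   3.7] [168.9  75. ] 14.0
wood 82 [485.1  12.8] [143.1  63.6] 14.0
[393. 277.] [738.9 174.5] [98.9 35.8] 23.4
[235. 205.] [505.4 -24.1] [73.3 75. ] 157.0
[450. 115.] [504.5 317.5] [120.8 120.6] 24.8
bright [ 59. 225.] [ 424.3 -292.6] [140.8  82.9] 20.2
bright [260. 203.] [505.7   3.7] [165.9  73. ] 14.1
[[109, 122, 109], [108, 121, 108], [106, 121, 107], [111, 125, 111], [208, 195, 140], [253, 249, 193], [248, 241, 175], [250, 244, 182], [253, 250, 198], [253, 250, 198], [253, 249, 193], [253, 250, 198], [243, 221, 151], [246, 231, 158], [246, 228, 156]]
top bright [ 429.6 -298.6] [138.6  64.3] 20.6
top bright [490.4  19.6] [147.4  61.8] 14.4
top bright [ 778.6 -297.8] [229.7  19. ] 3.4
```

Request:
step_arm --plan '[{"dx":-0.018,"dy":-0.021,"dz":0,"wx":0,"wy":0,"wz":0},{"dx":-0.018,"dy":-0.021,"dz":0,"wx":0,"wy":0,"wz":0},{"dx":-0.018,"dy":-0.021,"dz":0.04,"wx":0,"wy":0,"wz":0},{"dx":-0.018,"dy":-0.021,"dz":0.08,"wx":0,"wy":0,"wz":0},{"dx":-0.018,"dy":-0.021,"dz":0.115,"wx":0,"wy":0,"wz":0},{"dx":-0.018,"dy":-0.021,"dz":0.14,"wx":0,"wy":0,"wz":0},{"dx":-0.018,"dy":-0.021,"dz":0.15,"wx":0,"wy":0,"wz":0},{"dx":-0.018,"dy":-0.021,"dz":0.15,"wx":0,"wy":0,"wz":0},{"dx":-0.018,"dy":-0.021,"dz":0.15,"wx":0,"wy":0,"wz":0}]'

```text
time_s: 2.65
tcp_pos: [458.2, 5.3, 110.8]
tcp_rot: [0.2, 0.98, 0.0, 0.0]
ft_force: [0.5, -0.3, -0.0]
finger_gap: 85.4
gripper_force: 0.0
```

```bash
python3 - <<'E'
from m import *
w=snap('wrist','w3'); go(457,5.5,110,67); print(w['st']['tcp_pos'],w['st']['ft_force'])
E
```

```text
go [ 0.0015 -0.0003  0.0011] wz -0.001 yaw now 67.0 tilt [ 1.7e-03 -1.0e-04 -1.0e+00] q [-0.05  0.4   2.14  0.    0.6  -1.22] t 2.7
[458.20352852   5.34230587 110.79670131] [ 0.47586837 -0.296773   -0.02465303]
```

View pics/w3.png

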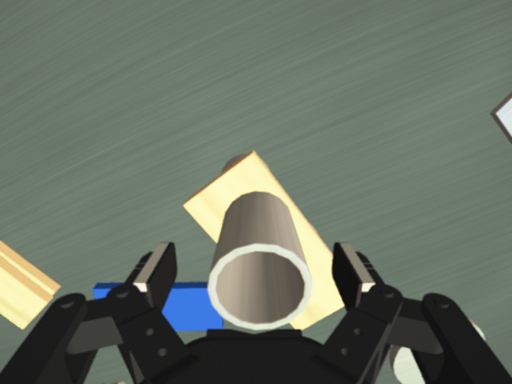

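The picture shows the rim centred at (260,287) between the pads (x 157–352), about 3 mm off centre. That's fine to close on.

Request:
step_arm --plan '[{"dx":0,"dy":0.002,"dz":0,"wx":0,"wy":0,"wz":0},{"dx":0,"dy":0.002,"dz":0,"wx":0,"wy":0,"wz":0},{"dx":0,"dy":0.002,"dz":0,"wx":0,"wy":0,"wz":0},{"dx":0,"dy":0.002,"dz":0,"wx":0,"wy":0,"wz":0},{"dx":0,"dy":0.002,"dz":0,"wx":0,"wy":0,"wz":0},{"dx":0,"dy":0.002,"dz":0,"wx":0,"wy":0,"wz":0},{"dx":0,"dy":0.002,"dz":0,"wx":0,"wy":0,"wz":0},{"dx":0,"dy":0.002,"dz":0,"wx":0,"wy":0,"wz":0}]' --grip 1

```text
time_s: 3.5
tcp_pos: [459.4, 6.7, 110.9]
tcp_rot: [0.2, 0.98, 0.0, 0.001]
ft_force: [-0.3, 3.6, 13.1]
finger_gap: 47.5
gripper_force: 59.3
```

```bash
python3 - <<'E'
from m import *
w=snap('wrist','w4'); print('pipe rim w3',plane(ld('w3'),[[260,287]],152))
print(w['st']['tcp_pos'],w['st']['finger_gap'],w['st']['gripper_force'])
go(505.5,317.8,200,67)
E
```

```text
pipe rim w3 [[456.16934873   8.1774445  152.        ]]
[459.40933427   6.69669145 110.86201047] 47.456219571367804 59.27930028643459
go [ 0.0794  0.3043 -0.089 ] wz -0.002 yaw now 66.9 tilt [ 2.e-03  2.e-04 -1.e+00] q [-0.05  0.4   2.14  0.    0.6  -1.22] t 3.55
```

Request:
step_arm --plan '[{"dx":0,"dy":0,"dz":-0.02,"wx":0,"wy":0,"wz":0},{"dx":0,"dy":0,"dz":-0.05,"wx":0,"wy":0,"wz":0},{"dx":0.005,"dy":0.02,"dz":-0.06,"wx":0,"wy":0,"wz":0},{"dx":0.015,"dy":0.06,"dz":-0.06,"wx":0,"wy":0,"wz":0},{"dx":0.025,"dy":0.1,"dz":-0.06,"wx":0,"wy":0,"wz":0},{"dx":0.035,"dy":0.14,"dz":-0.06,"wx":0,"wy":0,"wz":0},{"dx":0.045,"dy":0.18,"dz":-0.06,"wx":0,"wy":0,"wz":0},{"dx":0.055,"dy":0.22,"dz":-0.06,"wx":0,"wy":0,"wz":0},{"dx":0.065,"dy":0.26,"dz":-0.06,"wx":0,"wy":0,"wz":0},{"dx":0.073,"dy":0.29,"dz":-0.06,"wx":0,"wy":0,"wz":0},{"dx":0.076,"dy":0.304,"dz":-0.06,"wx":0,"wy":0,"wz":0},{"dx":0.076,"dy":0.304,"dz":-0.06,"wx":0,"wy":0,"wz":0}]'

```text
time_s: 4.75
tcp_pos: [507.8, 317.4, 169.8]
tcp_rot: [0.199, 0.98, 0.0, 0.0]
ft_force: [0.3, -0.8, -3.3]
finger_gap: 47.5
gripper_force: 62.6
```

```bash
python3 - <<'E'
from m import *
w=snap('wrist','w5');go(508.7,316.4,50,67); s=w['st'];print(s['tcp_pos'],s['finger_gap'],s['gripper_force'],s['ft_force'])
t=snap('top','t5');im=t['img'];V=im.max(2)
a=cv2.resize(np.hstack([w['img'],t['img']]),(800,300),interpolation=cv2.INTER_AREA);cv2.imwrite('pics/m5.png',a[:,:,::-1])
E
```

```text
go [-0.0011  0.0009  0.1197] wz -0.0 yaw now 67.0 tilt [-6.e-04 -5.e-04 -1.e+00] q [ 0.51  0.48  1.78 -0.    0.89 -0.66] t 4.8
[507.77447332 317.44961686 169.76507159] 47.48507598913182 62.575684930197895 [ 0.30051562 -0.80404471 -3.33319517]
```

View pics/m5.png

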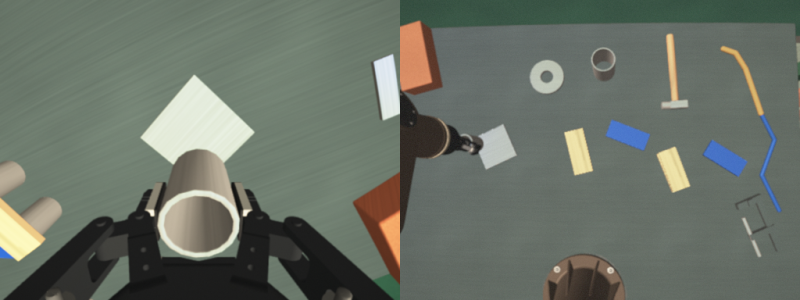

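The pipe is upright in the grip above the base plate; the spacer and pile are undisturbed. I'll lower it.

Request:
step_arm --plan '[{"dx":0,"dy":0,"dz":0.03,"wx":0,"wy":0,"wz":0},{"dx":0,"dy":0,"dz":0.06,"wx":0,"wy":0,"wz":0},{"dx":0,"dy":0,"dz":0.085,"wx":0,"wy":0,"wz":0},{"dx":0,"dy":0,"dz":0.105,"wx":0,"wy":0,"wz":0},{"dx":0,"dy":0,"dz":0.118,"wx":0,"wy":0,"wz":0},{"dx":0,"dy":0,"dz":0.125,"wx":0,"wy":0,"wz":0},{"dx":0,"dy":0,"dz":0.128,"wx":0,"wy":0,"wz":0},{"dx":0,"dy":0,"dz":0.13,"wx":0,"wy":0,"wz":0},{"dx":0,"dy":0,"dz":0.13,"wx":0,"wy":0,"wz":0}]'

```text
time_s: 5.75
tcp_pos: [508.1, 316.2, 40.5]
tcp_rot: [0.2, 0.98, 0.0, 0.0]
ft_force: [-0.2, 1.2, -2.2]
finger_gap: 47.5
gripper_force: 62.6
```

Request:
step_arm --plan '[{"dx":0,"dy":0,"dz":0.001,"wx":0,"wy":0,"wz":0},{"dx":0,"dy":0,"dz":0.001,"wx":0,"wy":0,"wz":0},{"dx":0,"dy":0,"dz":0.002,"wx":0,"wy":0,"wz":0},{"dx":0,"dy":0,"dz":0.002,"wx":0,"wy":0,"wz":0}]'

```text
time_s: 6.15
tcp_pos: [507.8, 316.1, 38.0]
tcp_rot: [0.2, 0.98, 0.0, 0.0]
ft_force: [0.1, -0.8, -3.6]
finger_gap: 47.2
gripper_force: 62.6
```

Request:
step_arm --plan '[{"dx":0,"dy":0,"dz":0.0007,"wx":0,"wy":0,"wz":0},{"dx":0,"dy":0,"dz":0.0014,"wx":0,"wy":0,"wz":0},{"dx":0,"dy":0,"dz":0.0014,"wx":0,"wy":0,"wz":0}]'

```text
time_s: 6.45
tcp_pos: [507.8, 316.2, 37.0]
tcp_rot: [0.2, 0.98, 0.0, 0.0]
ft_force: [-2.2, 0.0, 5.1]
finger_gap: 47.1
gripper_force: 63.1
```

Contact felt (+5 N), so I'll release and retreat upward.

Request:
step_arm --plan '[{"dx":0,"dy":0,"dz":0,"wx":0,"wy":0,"wz":0},{"dx":0,"dy":0,"dz":0,"wx":0,"wy":0,"wz":0},{"dx":0,"dy":0,"dz":0,"wx":0,"wy":0,"wz":0},{"dx":0,"dy":0,"dz":0,"wx":0,"wy":0,"wz":0},{"dx":0,"dy":0,"dz":0,"wx":0,"wy":0,"wz":0},{"dx":0,"dy":0,"dz":0,"wx":0,"wy":0,"wz":0},{"dx":0,"dy":0,"dz":0,"wx":0,"wy":0,"wz":0}]' --grip 0

```text
time_s: 7.15
tcp_pos: [507.8, 316.1, 36.5]
tcp_rot: [0.2, 0.98, -0.0, 0.0]
ft_force: [0.2, 0.4, -0.2]
finger_gap: 85.5
gripper_force: 0.0
```

Request:
step_arm --plan '[{"dx":0,"dy":0,"dz":-0.02,"wx":0,"wy":0,"wz":0},{"dx":0,"dy":0,"dz":-0.05,"wx":0,"wy":0,"wz":0},{"dx":0,"dy":0,"dz":-0.09,"wx":0,"wy":0,"wz":0},{"dx":0,"dy":0,"dz":-0.14,"wx":0,"wy":0,"wz":0},{"dx":0,"dy":0,"dz":-0.18,"wx":0,"wy":0,"wz":0},{"dx":0,"dy":0,"dz":-0.2,"wx":0,"wy":0,"wz":0},{"dx":0,"dy":0,"dz":-0.2,"wx":0,"wy":0,"wz":0},{"dx":0,"dy":0,"dz":-0.2,"wx":0,"wy":0,"wz":0}]'

```text
time_s: 7.95
tcp_pos: [507.7, 316.0, 236.6]
tcp_rot: [0.2, 0.98, 0.0, 0.0]
ft_force: [-0.5, 0.0, -0.5]
finger_gap: 85.3
gripper_force: 0.0
```

```bash
python3 - <<'E'
from m import *
w=snap('wrist','w6');t=snap('top','t6');im=t['img'];s=w['st'];print(s['tcp_pos'],s['finger_gap'])
def wood(im): 
    H,S,V=cv2.split(cv2.cvtColor(im,cv2.COLOR_RGB2HSV)); return (H>12)&(H<35)&(S>55)&(V>140)
for c in blobs(wood(im)):
    p=c.reshape(-1,2)
    if abs(p.mean(0)[0]-230)<15: print('spacer',*rect(plane(t,p,82)))
go(486.5,12.5,230,104.1)
a=cv2.resize(np.hstack([w['img'],im]),(800,300),interpolation=cv2.INTER_AREA);cv2.imwrite('pics/m6.png',a[:,:,::-1])
E
```

```text
[507.68516624 316.03744707 236.62400758] 85.26593025207585
spacer [487.4  12.1] [142.2  62.8] 14.0
go [-0.0999 -0.287   0.0057] wz -0.649 yaw now 66.9 tilt [-1.6e-03 -9.0e-04 -1.0e+00] q [ 0.51  0.4   1.72 -0.    1.02 -0.66] t 8.05
```

View pics/m6.png

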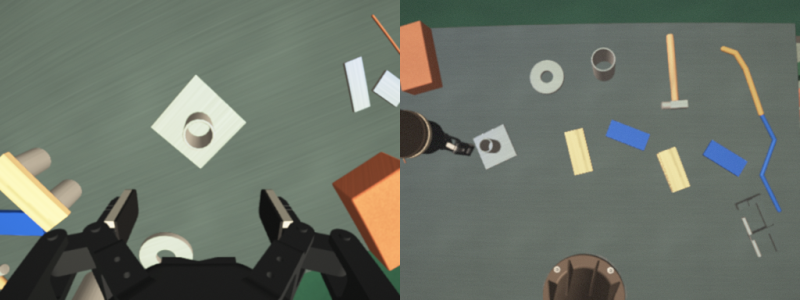

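The pipe stands centred on the base plate (wrist half, (198,130)). Next is the spacer.

Request:
step_arm --plan '[{"dx":-0.014,"dy":-0.04,"dz":0,"wx":0,"wy":0,"wz":-0.08},{"dx":-0.028,"dy":-0.08,"dz":0,"wx":0,"wy":0,"wz":-0.18},{"dx":-0.042,"dy":-0.12,"dz":0,"wx":0,"wy":0,"wz":-0.28},{"dx":-0.056,"dy":-0.16,"dz":0.005,"wx":0,"wy":0,"wz":-0.38},{"dx":-0.07,"dy":-0.2,"dz":0.005,"wx":0,"wy":0,"wz":-0.48},{"dx":-0.084,"dy":-0.24,"dz":0.005,"wx":0,"wy":0,"wz":-0.58},{"dx":-0.095,"dy":-0.275,"dz":0.005,"wx":0,"wy":0,"wz":-0.649},{"dx":-0.1,"dy":-0.287,"dz":0.005,"wx":0,"wy":0,"wz":-0.649},{"dx":-0.1,"dy":-0.287,"dz":0.005,"wx":0,"wy":0,"wz":-0.649},{"dx":-0.1,"dy":-0.287,"dz":0.005,"wx":0,"wy":0,"wz":-0.649}]'

```text
time_s: 9.05
tcp_pos: [487.1, 13.2, 230.9]
tcp_rot: [-0.122, 0.993, 0.0, -0.001]
ft_force: [-0.5, 0.9, 0.5]
finger_gap: 85.4
gripper_force: 0.0
```

```bash
python3 - <<'E'
from m import *
w=snap('wrist','w7');s=w['st'];print(s['tcp_pos'])
H,S,V=cv2.split(cv2.cvtColor(w['img'],cv2.COLOR_RGB2HSV)); m=(H>12)&(H<35)&(S>55)&(V>110)
for c in blobs(m):
    p=c.reshape(-1,2); print(p.mean(0).round(),p.min(0),p.max(0))
    for z in (24,82): print('wood',z,*rect(plane(w,p,z)))
cv2.imwrite('pics/m7.png',w['img'][:,:,::-1]); go(487,12.3,54,104)
E
```

```text
[487.08272054  13.19501431 230.93700541]
[ 26. 276.] [ 10 226] [ 41 334]
wood 24 [ 767.4 -295.7] [222.7  35.6] 3.9
wood 82 [ 707.6 -248. ] [185.9  29.7] 3.9
[252. 170.] [223 110] [281 233]
wood 24 [501.   15.4] [169.  74.] 14.0
wood 82 [485.3  11.7] [141.1  61.8] 14.0
[28. 62.] [0 0] [ 68 121]
wood 24 [ 425.4 -295. ] [142.2  81.9] 21.2
wood 82 [ 422.2 -247.4] [118.7  68.4] 21.2
go [ 0.0003 -0.0014  0.1771] wz 0.001 yaw now 104.1 tilt [-9.e-04  3.e-04 -1.e+00] q [-0.03  0.25  1.96  0.    0.93 -1.85] t 9.1
```

View pics/m7.png

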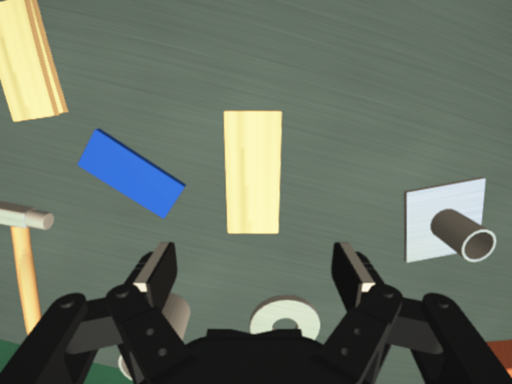

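The spacer is clear and square between the fingers (centre (252,170)), so I'll descend and grip it.

Request:
step_arm --plan '[{"dx":0.001,"dy":-0.001,"dz":0.04,"wx":0,"wy":0,"wz":0},{"dx":0.001,"dy":-0.001,"dz":0.085,"wx":0,"wy":0,"wz":0},{"dx":0.001,"dy":-0.001,"dz":0.115,"wx":0,"wy":0,"wz":0},{"dx":0.001,"dy":-0.001,"dz":0.14,"wx":0,"wy":0,"wz":0},{"dx":0.001,"dy":-0.001,"dz":0.16,"wx":0,"wy":0,"wz":0},{"dx":0.001,"dy":-0.001,"dz":0.172,"wx":0,"wy":0,"wz":0},{"dx":0.001,"dy":-0.001,"dz":0.176,"wx":0,"wy":0,"wz":0},{"dx":0.001,"dy":-0.001,"dz":0.176,"wx":0,"wy":0,"wz":0},{"dx":0.001,"dy":-0.001,"dz":0.176,"wx":0,"wy":0,"wz":0}]'

```text
time_s: 10.0
tcp_pos: [487.1, 11.9, 56.3]
tcp_rot: [-0.123, 0.992, -0.0, 0.001]
ft_force: [-0.2, -0.1, 0.4]
finger_gap: 85.1
gripper_force: 0.0
```

Request:
step_arm --plan '[{"dx":0,"dy":0,"dz":0,"wx":0,"wy":0,"wz":0},{"dx":0,"dy":0,"dz":0,"wx":0,"wy":0,"wz":0},{"dx":0,"dy":0,"dz":0,"wx":0,"wy":0,"wz":0},{"dx":0,"dy":0,"dz":0,"wx":0,"wy":0,"wz":0},{"dx":0,"dy":0,"dz":0,"wx":0,"wy":0,"wz":0},{"dx":0,"dy":0,"dz":0,"wx":0,"wy":0,"wz":0}]' --grip 1

```text
time_s: 10.6
tcp_pos: [487.0, 11.6, 56.6]
tcp_rot: [-0.123, 0.992, -0.0, 0.001]
ft_force: [-3.5, 0.3, 14.1]
finger_gap: 59.2
gripper_force: 61.1
```

Gripped at 59 mm. I'll lift it and carry it part-way, then re-measure the pile from there.

Request:
step_arm --plan '[{"dx":0,"dy":0,"dz":-0.015,"wx":0,"wy":0,"wz":0},{"dx":0,"dy":0,"dz":-0.04,"wx":0,"wy":0,"wz":0},{"dx":0,"dy":0,"dz":-0.075,"wx":0,"wy":0,"wz":0},{"dx":0.01,"dy":-0.02,"dz":-0.11,"wx":0,"wy":0,"wz":0},{"dx":0.025,"dy":-0.05,"dz":-0.13,"wx":0,"wy":0,"wz":0},{"dx":0.04,"dy":-0.085,"dz":-0.14,"wx":0,"wy":0,"wz":-0.05},{"dx":0.055,"dy":-0.12,"dz":-0.14,"wx":0,"wy":0,"wz":-0.11},{"dx":0.075,"dy":-0.155,"dz":-0.14,"wx":0,"wy":0,"wz":-0.11},{"dx":0.087,"dy":-0.18,"dz":-0.14,"wx":0,"wy":0,"wz":-0.11},{"dx":0.09,"dy":-0.185,"dz":-0.14,"wx":0,"wy":0,"wz":-0.11},{"dx":0.09,"dy":-0.185,"dz":-0.14,"wx":0,"wy":0,"wz":-0.11},{"dx":0.09,"dy":-0.185,"dz":-0.14,"wx":0,"wy":0,"wz":-0.11}]'

```text
time_s: 11.8
tcp_pos: [444.3, -189.1, 195.7]
tcp_rot: [-0.177, 0.984, 0.0, 0.0]
ft_force: [1.3, 1.1, -0.4]
finger_gap: 58.3
gripper_force: 64.8
```

```bash
python3 - <<'E'
from m import *
w=snap('wrist','w8');s=w['st'];print(s['tcp_pos'],s['finger_gap'],s['gripper_force'],s['ft_force'])
H,S,V=cv2.split(cv2.cvtColor(w['img'],cv2.COLOR_RGB2HSV)); m=(H>12)&(H<35)&(S>55)&(V>110)
for c in blobs(m):
    p=c.reshape(-1,2); print(p.mean(0).round(),p.min(0),p.max(0))
    for z in (24,): print('wood',z,*rect(plane(w,p,z)), *rect(plane(w,p,s['tcp_pos'][2]+24)))
cv2.imwrite('pics/m8.png',w['img'][:,:,::-1]); go(430,-303,120,110.4)
E
```

```text
[ 444.29836504 -189.1457182   195.6584618 ] 58.2720688376926 64.82532620429993 [ 1.26100325  1.06504616 -0.41537573]
[228. 195.] [131  57] [325 336]
wood 24 [ 513.7 -190.1] [382.4 214.8] 20.4 [ 421.8 -207.4] [145.3  81.6] 20.4
go [ 0.0534 -0.1019  0.0756] wz 0.001 yaw now 110.4 tilt [ 0.e+00  2.e-04 -1.e+00] q [-0.46  0.29  2.01  0.    0.84 -2.39] t 11.85
```

View pics/m8.png

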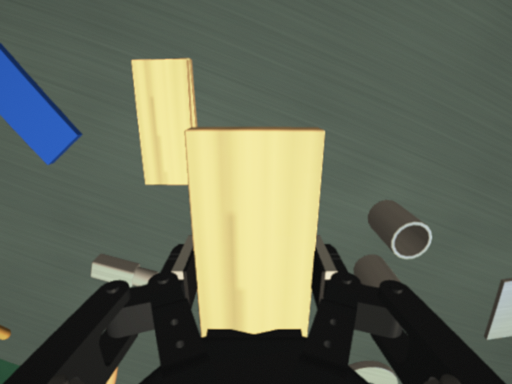

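The picture shows the spacer held level and square, with its far edge at row 129 (x 187–324). The pile's upper face has corners at about (133,60), (188,59) and (146,185). I'll refine these from the mask edges.

```bash
python3 - <<'E'
from m import *
w=ld('w8');im=w['img'];s=w['st']
H,S,V=cv2.split(cv2.cvtColor(im,cv2.COLOR_RGB2HSV)); m=(H>12)&(H<35)&(S>55)&(V>110)
print(V[90,180:204],V[60:64,150],V[50:64,160],V[178:192,160])
rows=np.arange(68,178,4); L=np.array([[np.where(m[r])[0][0]-.5,r] for r in rows],float)
cols=np.arange(140,184,4); T=np.array([[c,np.where(m[:,c])[0][0]-.5] for c in cols],float)
cb=np.arange(150,182,4); B=np.array([[c,np.where(m[:230,c])[0][-1]+.5] for c in cb],float)
def line(p):
    q=plane(w,p,24)[:,:2]; vx,vy,x,y=cv2.fitLine(q.astype(np.float32),cv2.DIST_HUBER,0,.01,.01).ravel(); return np.array([x,y]),np.array([vx,vy])
(l0,ld_),(t0,td),(b0,bd)=map(line,(L,T,B))
for d in (ld_,td,bd): print('ang',np.degrees(np.arctan2(d[1],d[0]))%180)
def X(a,da,b,db): k=np.linalg.solve(np.c_[da,-db],b-a); return a+k[0]*da
c1,c2=X(l0,ld_,t0,td),X(l0,ld_,b0,bd); print(c1,c2,np.linalg.norm(c1-c2))
u=(c1-c2)/np.linalg.norm(c1-c2); n=np.array([-u[1],u[0]]); n*=np.sign(n[1]); C=(c1+c2)/2+30*n; print('pile C',C,np.degrees(np.arctan2(u[1],u[0]))%180)
# held spacer far edge, top face
r=R.from_quat(s['tcp_rot'])
for dz in (15,20,25,30): 
    q=plane(w,[[187.5,128.5],[324,128.5]],s['tcp_pos'][2]+dz); print(dz,np.linalg.norm(q[0]-q[1]),r.inv().apply(q-s['tcp_pos']).round(1).tolist())
E
```

```text
[239 240 240 240 239 237 235 229 199 192 215 226 198 176 128  99  97  97
  96  96  96  97  96  98] [229 235 235 234] [ 95  95  97  96  96  97  97  96 112 194 238 242 241 241] [226 226 226 226 227 218 162 103  96  99 100 101 101 100]
ang 20.349234
ang 111.035446
ang 107.70059
[ 372.48248 -356.5599 ] [ 504.00293 -307.78052] 140.27493
pile C [ 427.81046 -304.0425 ] 20.349228
15 63.35619407466599 [[70.6, -30.1, -15.0], [70.7, 33.2, -15.0]]
20 60.89888167005802 [[71.2, -28.9, -20.0], [71.2, 32.0, -20.0]]
25 58.44156926544996 [[71.7, -27.8, -25.0], [71.7, 30.7, -25.0]]
30 55.984256860841974 [[72.2, -26.6, -30.0], [72.2, 29.4, -30.0]]
```

Request:
step_arm --plan '[{"dx":0.018,"dy":-0.035,"dz":0,"wx":0,"wy":0,"wz":0},{"dx":0.036,"dy":-0.07,"dz":0.01,"wx":0,"wy":0,"wz":0},{"dx":0.05,"dy":-0.095,"dz":0.03,"wx":0,"wy":0,"wz":0},{"dx":0.054,"dy":-0.1035,"dz":0.06,"wx":0,"wy":0,"wz":0},{"dx":0.054,"dy":-0.1035,"dz":0.09,"wx":0,"wy":0,"wz":0},{"dx":0.054,"dy":-0.1035,"dz":0.12,"wx":0,"wy":0,"wz":0},{"dx":0.054,"dy":-0.1035,"dz":0.145,"wx":0,"wy":0,"wz":0},{"dx":0.054,"dy":-0.1035,"dz":0.155,"wx":0,"wy":0,"wz":0},{"dx":0.054,"dy":-0.1035,"dz":0.155,"wx":0,"wy":0,"wz":0},{"dx":0.054,"dy":-0.1035,"dz":0.155,"wx":0,"wy":0,"wz":0}]'

```text
time_s: 12.85
tcp_pos: [430.4, -305.4, 41.3]
tcp_rot: [-0.178, 0.984, -0.0, 0.0]
ft_force: [-0.5, -0.1, -0.2]
finger_gap: 58.7
gripper_force: 64.9
```

Request:
step_arm --plan '[{"dx":0,"dy":0,"dz":0.003,"wx":0,"wy":0,"wz":0},{"dx":0,"dy":0,"dz":0.006,"wx":0,"wy":0,"wz":0},{"dx":0,"dy":0,"dz":0.009,"wx":0,"wy":0,"wz":0},{"dx":0,"dy":0,"dz":0.01,"wx":0,"wy":0,"wz":0},{"dx":0,"dy":0,"dz":0.01,"wx":0,"wy":0,"wz":0}]'

```text
time_s: 13.35
tcp_pos: [429.7, -305.6, 30.5]
tcp_rot: [-0.177, 0.984, 0.0, -0.0]
ft_force: [-0.4, 0.2, 0.6]
finger_gap: 58.5
gripper_force: 64.9
```

```bash
python3 - <<'E'
from m import *
go(429.6,-305,11,110.35); print(ctrl.state()['tcp_pos'],ctrl.state()['ft_force'])
E
```

```text
go [-0.0001  0.0006  0.0195] wz 0.001 yaw now 110.4 tilt [-1.e-04  1.e-04 -1.e+00] q [-0.68  0.61  2.03 -0.    0.5  -2.6 ] t 13.35
[ 429.72147461 -305.57050681   30.49731862] [-0.39930641  0.18609911  0.5833831 ]
```

Request:
step_arm --plan '[{"dx":0,"dy":0,"dz":0.002,"wx":0,"wy":0,"wz":0},{"dx":0,"dy":0,"dz":0.004,"wx":0,"wy":0,"wz":0},{"dx":0,"dy":0,"dz":0.006,"wx":0,"wy":0,"wz":0},{"dx":0,"dy":0,"dz":0.006,"wx":0,"wy":0,"wz":0}]'

```text
time_s: 13.75
tcp_pos: [429.7, -305.4, 24.2]
tcp_rot: [-0.177, 0.984, 0.0, -0.0]
ft_force: [-0.4, 0.2, -0.1]
finger_gap: 58.7
gripper_force: 64.9
```

Request:
step_arm --plan '[{"dx":0,"dy":0,"dz":0.001,"wx":0,"wy":0,"wz":0},{"dx":0,"dy":0,"dz":0.002,"wx":0,"wy":0,"wz":0},{"dx":0,"dy":0,"dz":0.002,"wx":0,"wy":0,"wz":0}]'

```text
time_s: 14.05
tcp_pos: [429.7, -305.5, 22.5]
tcp_rot: [-0.177, 0.984, 0.0, -0.0]
ft_force: [-0.1, -0.2, -0.8]
finger_gap: 58.7
gripper_force: 64.9
```

Request:
step_arm --plan '[{"dx":0,"dy":0,"dz":0.001,"wx":0,"wy":0,"wz":0},{"dx":0,"dy":0,"dz":0.001,"wx":0,"wy":0,"wz":0}]'

```text
time_s: 14.25
tcp_pos: [429.7, -305.5, 21.5]
tcp_rot: [-0.177, 0.984, 0.0, -0.0]
ft_force: [-0.2, -0.1, -1.0]
finger_gap: 58.8
gripper_force: 64.9
```

Request:
step_arm --plan '[{"dx":0,"dy":0,"dz":0.001,"wx":0,"wy":0,"wz":0},{"dx":0,"dy":0,"dz":0.002,"wx":0,"wy":0,"wz":0},{"dx":0,"dy":0,"dz":0.002,"wx":0,"wy":0,"wz":0}]'

```text
time_s: 14.55
tcp_pos: [429.8, -305.6, 19.4]
tcp_rot: [-0.177, 0.984, 0.0, -0.0]
ft_force: [0.0, 1.4, -0.4]
finger_gap: 58.9
gripper_force: 64.9
```

Request:
step_arm --plan '[{"dx":0,"dy":0,"dz":0.001,"wx":0,"wy":0,"wz":0},{"dx":0,"dy":0,"dz":0.001,"wx":0,"wy":0,"wz":0}]'

```text
time_s: 14.75
tcp_pos: [429.9, -305.6, 19.1]
tcp_rot: [-0.177, 0.984, -0.0, 0.0]
ft_force: [-1.8, 1.2, 14.1]
finger_gap: 59.1
gripper_force: 72.7
```

Request:
step_arm --plan '[{"dx":0,"dy":0,"dz":0.001,"wx":0,"wy":0,"wz":0},{"dx":0,"dy":0,"dz":0.001,"wx":0,"wy":0,"wz":0}]'

```text
time_s: 14.95
tcp_pos: [429.9, -305.6, 18.7]
tcp_rot: [-0.177, 0.984, -0.0, 0.0]
ft_force: [-3.6, 3.5, 31.6]
finger_gap: 59.2
gripper_force: 81.5
```

The fingertips are resting on the pile's upper plate, with the spacer still about 8 mm above it: the grip is too deep. Rather than drop it, I'll set it back on the stubs and regrip it higher.

Request:
step_arm --plan '[{"dx":0,"dy":0,"dz":-0.02,"wx":0,"wy":0,"wz":0},{"dx":0,"dy":0,"dz":-0.06,"wx":0,"wy":0,"wz":0},{"dx":-0.01,"dy":0.015,"dz":-0.1,"wx":0,"wy":0,"wz":0},{"dx":-0.03,"dy":0.05,"dz":-0.12,"wx":0,"wy":0,"wz":0},{"dx":-0.05,"dy":0.085,"dz":-0.13,"wx":0,"wy":0,"wz":0.05},{"dx":-0.07,"dy":0.12,"dz":-0.13,"wx":0,"wy":0,"wz":0.11},{"dx":-0.093,"dy":0.158,"dz":-0.13,"wx":0,"wy":0,"wz":0.11},{"dx":-0.116,"dy":0.196,"dz":-0.13,"wx":0,"wy":0,"wz":0.11},{"dx":-0.138,"dy":0.233,"dz":-0.13,"wx":0,"wy":0,"wz":0.11},{"dx":-0.155,"dy":0.262,"dz":-0.13,"wx":0,"wy":0,"wz":0.11},{"dx":-0.164,"dy":0.277,"dz":-0.13,"wx":0,"wy":0,"wz":0.11},{"dx":-0.164,"dy":0.277,"dz":-0.13,"wx":0,"wy":0,"wz":0.11}]'

```text
time_s: 16.15
tcp_pos: [487.2, 13.3, 147.6]
tcp_rot: [-0.124, 0.992, 0.0, 0.0]
ft_force: [-1.2, 0.7, -1.2]
finger_gap: 58.6
gripper_force: 65.5
```

Request:
step_arm --plan '[{"dx":0,"dy":0,"dz":0,"wx":0,"wy":0,"wz":0},{"dx":0,"dy":0,"dz":0,"wx":0,"wy":0,"wz":0}]'

```text
time_s: 16.35
tcp_pos: [486.7, 10.5, 147.5]
tcp_rot: [-0.123, 0.992, -0.0, -0.0]
ft_force: [-0.2, 0.2, -0.8]
finger_gap: 58.8
gripper_force: 65.5
```

```bash
python3 - <<'E'
from m import *
w=snap('wrist','w9');s=w['st'];print(s['tcp_pos'],s['finger_gap']);go(487,11.6,60,104.1)
# stub blobs in image & spacer check vs w8
H,S,V=cv2.split(cv2.cvtColor(w['img'],cv2.COLOR_RGB2HSV)); m=(H>12)&(H<35)&(S>55)&(V>110)
for c in blobs(m):
    p=c.reshape(-1,2); print(p.min(0),p.max(0))
    z=s['tcp_pos'][2]+23; q=plane(w,p,z); e=R.from_quat(s['tcp_rot']).inv().apply(q-s['tcp_pos']); k=e[:,0].argmax(); print('far edge tool x',e[k].round(1),*rect(q))
t=snap('top','t9'); Vt=t['img'].max(2); T=ld('t0')
d=np.abs(t['img'].astype(int)-ld('t6')['img'].astype(int)).sum(2)[200:240,330:380]; print('pile change px',(d>60).sum())
E
```

```text
[486.72523523  10.49664784 147.53580135] 58.81624251350292
go [-0.0006  0.0011  0.0875] wz -0.001 yaw now 104.0 tilt [-2.e-04 -1.e-04 -1.e+00] q [-0.04  0.37  2.05 -0.    0.72 -1.86] t 16.4
[  0 327] [ 10 383]
far edge tool x [ -45.9 -156.2  -23. ] [ 598.5 -130. ] [ 7.5 57.9] 172.2
[184 126] [325 337]
far edge tool x [ 72.5   8.7 -23. ] [474.2   7.9] [119.4  62.2] 14.0
[ 0 47] [ 22 122]
far edge tool x [ 107.4 -107.5  -23. ] [ 424.9 -114.4] [32.4 10.9] 0.1
pile change px 75
```

Request:
step_arm --plan '[{"dx":0,"dy":0.001,"dz":0.03,"wx":0,"wy":0,"wz":0},{"dx":0,"dy":0.001,"dz":0.06,"wx":0,"wy":0,"wz":0},{"dx":0,"dy":0.001,"dz":0.078,"wx":0,"wy":0,"wz":0},{"dx":0,"dy":0.001,"dz":0.086,"wx":0,"wy":0,"wz":0},{"dx":0,"dy":0.001,"dz":0.089,"wx":0,"wy":0,"wz":0},{"dx":0,"dy":0.001,"dz":0.09,"wx":0,"wy":0,"wz":0},{"dx":0,"dy":0.001,"dz":0.09,"wx":0,"wy":0,"wz":0}]'

```text
time_s: 17.15
tcp_pos: [487.2, 12.1, 58.2]
tcp_rot: [-0.123, 0.992, -0.0, 0.001]
ft_force: [0.2, 0.1, -0.4]
finger_gap: 58.8
gripper_force: 65.6
```

Request:
step_arm --plan '[{"dx":0,"dy":0,"dz":0.0005,"wx":0,"wy":0,"wz":0},{"dx":0,"dy":0,"dz":0.001,"wx":0,"wy":0,"wz":0}]'

```text
time_s: 17.35
tcp_pos: [487.1, 12.2, 57.1]
tcp_rot: [-0.123, 0.992, -0.0, 0.001]
ft_force: [-1.3, -0.1, -1.2]
finger_gap: 58.6
gripper_force: 65.6
```

Request:
step_arm --plan '[{"dx":0,"dy":0,"dz":0.0005,"wx":0,"wy":0,"wz":0},{"dx":0,"dy":0,"dz":0.001,"wx":0,"wy":0,"wz":0}]'

```text
time_s: 17.55
tcp_pos: [487.1, 12.2, 56.5]
tcp_rot: [-0.123, 0.992, -0.0, 0.001]
ft_force: [-7.5, -0.3, 34.5]
finger_gap: 58.7
gripper_force: 69.3
```

Request:
step_arm --plan '[{"dx":0,"dy":0,"dz":-0.001,"wx":0,"wy":0,"wz":0},{"dx":0,"dy":0,"dz":-0.001,"wx":0,"wy":0,"wz":0},{"dx":0,"dy":0,"dz":-0.001,"wx":0,"wy":0,"wz":0},{"dx":0,"dy":0,"dz":-0.001,"wx":0,"wy":0,"wz":0},{"dx":0,"dy":0,"dz":-0.005,"wx":0,"wy":0,"wz":0},{"dx":0,"dy":0,"dz":-0.01,"wx":0,"wy":0,"wz":0},{"dx":0,"dy":0,"dz":-0.01,"wx":0,"wy":0,"wz":0},{"dx":0,"dy":0,"dz":-0.01,"wx":0,"wy":0,"wz":0}]' --grip 0

```text
time_s: 18.35
tcp_pos: [486.9, 12.2, 65.8]
tcp_rot: [-0.123, 0.992, -0.0, 0.0]
ft_force: [-0.2, 0.4, 0.3]
finger_gap: 85.4
gripper_force: 0.0
```

```bash
python3 - <<'E'
from m import *
w=snap('wrist','w10');s=w['st'];print(s['tcp_pos'],s['finger_gap'],s['ft_force'])
H,S,V=cv2.split(cv2.cvtColor(w['img'],cv2.COLOR_RGB2HSV)); m=(H>12)&(H<35)&(S>55)&(V>110)
for c in blobs(m):
    p=c.reshape(-1,2)
    if abs(p.mean(0)[0]-255)>60: continue
    L=[[np.where(m[r,150:380])[0][[0,-1]]+150] for r in (150,200)]; print(p.min(0),p.max(0),L,rect(plane(w,p,82)))
t=snap('top','t10')
H,S,V=cv2.split(cv2.cvtColor(t['img'],cv2.COLOR_RGB2HSV))
for c in blobs((H>12)&(H<35)&(S>60)&(V>140)): print(c.reshape(-1,2).mean(0).round(),*rect(plane(t,c.reshape(-1,2),24)))
E
```

```text
[486.87248228  12.225183    65.82670298] 85.37539548099105 [-0.20824128  0.40012136  0.28254238]
[189 125] [320 335] [[array([190, 318])], [array([194, 314])]] (array([477.2,  10.3]), array([125.,  61.]), 14.1)
[216. 276.] [266.4  53.8] [138.2  55.5] 0.4
[192. 181.] [524.7 116. ] [185.3  90.8] 88.7
[442.  99.] [ 741.  -548.9] [268.4  53.2] 28.8
[348.  86.] [ 779.9 -299.1] [233.2  28.3] 3.9
```

The spacer is back level on the stubs. I'll grip it with the tips flush to its underside.

Request:
step_arm --plan '[{"dx":0,"dy":0,"dz":0,"wx":0,"wy":0,"wz":0},{"dx":0,"dy":0,"dz":0,"wx":0,"wy":0,"wz":0},{"dx":0,"dy":0,"dz":0,"wx":0,"wy":0,"wz":0},{"dx":0,"dy":0,"dz":0,"wx":0,"wy":0,"wz":0},{"dx":0,"dy":0,"dz":0,"wx":0,"wy":0,"wz":0},{"dx":0,"dy":0,"dz":0,"wx":0,"wy":0,"wz":0}]' --grip 1

```text
time_s: 19.05
tcp_pos: [486.6, 12.2, 65.9]
tcp_rot: [-0.123, 0.992, -0.0, 0.0]
ft_force: [-3.3, -0.0, 13.1]
finger_gap: 58.2
gripper_force: 61.7
```

Request:
step_arm --plan '[{"dx":0,"dy":0,"dz":-0.015,"wx":0,"wy":0,"wz":0},{"dx":0,"dy":0,"dz":-0.04,"wx":0,"wy":0,"wz":0},{"dx":0,"dy":0,"dz":-0.075,"wx":0,"wy":0,"wz":0},{"dx":0.01,"dy":-0.02,"dz":-0.11,"wx":0,"wy":0,"wz":0},{"dx":0.025,"dy":-0.05,"dz":-0.13,"wx":0,"wy":0,"wz":0},{"dx":0.04,"dy":-0.085,"dz":-0.13,"wx":0,"wy":0,"wz":-0.05},{"dx":0.055,"dy":-0.12,"dz":-0.13,"wx":0,"wy":0,"wz":-0.11},{"dx":0.075,"dy":-0.155,"dz":-0.13,"wx":0,"wy":0,"wz":-0.11},{"dx":0.087,"dy":-0.18,"dz":-0.13,"wx":0,"wy":0,"wz":-0.11},{"dx":0.09,"dy":-0.185,"dz":-0.13,"wx":0,"wy":0,"wz":-0.11},{"dx":0.09,"dy":-0.185,"dz":-0.13,"wx":0,"wy":0,"wz":-0.11},{"dx":0.09,"dy":-0.185,"dz":-0.13,"wx":0,"wy":0,"wz":-0.11}]'

```text
time_s: 20.25
tcp_pos: [444.4, -188.5, 195.4]
tcp_rot: [-0.177, 0.984, 0.0, -0.0]
ft_force: [0.7, 1.2, -0.7]
finger_gap: 58.3
gripper_force: 65.5
```

```bash
cat > pile.py <<'E'
from m import *
def pile(w,r1=178):
    im=w['img'];H,S,V=cv2.split(cv2.cvtColor(im,cv2.COLOR_RGB2HSV)); m=(H>12)&(H<35)&(S>55)&(V>110)
    c=[np.where(m[70+0,90:186])[0]][0]; print('row70',c[[0,-1]]+90 if len(c) else c)
    rows=np.arange(68,r1,4); L=np.array([[np.where(m[r])[0][0]-.5,r] for r in rows if m[r].any()],float)
    top=lambda c:np.where(m[:,c])[0][0]-.5
    T=np.array([[c,top(c)] for c in np.arange(142,184,4)],float)
    def line(p):
        q=plane(w,p,24)[:,:2]; vx,vy,x,y=cv2.fitLine(q.astype(np.float32),cv2.DIST_HUBER,0,.01,.01).ravel(); return np.array([x,y]),np.array([vx,vy])
    (a,da),(b,db)=line(L),line(T); k=np.linalg.solve(np.c_[da,-db],b-a); c1=a+k[0]*da
    u=da*np.sign(da[0]); n=np.array([-u[1],u[0]]); return c1+70*u+30*n,np.degrees(np.arctan2(u[1],u[0]))
E
python3 - <<'E'
from pile import *
w=snap('wrist','w11');s=w['st'];print(s['tcp_pos'],s['finger_gap'],s['gripper_force'])
print('old',pile(ld('w8')),'new',pile(w))
H,S,V=cv2.split(cv2.cvtColor(w['img'],cv2.COLOR_RGB2HSV)); m=(H>12)&(H<35)&(S>55)&(V>110)
print('held far edge row',[np.where(m[:,c])[0][0] for c in (200,220,260,300,315)],[np.where(m[r])[0][-1] for r in (140,200,260)])
go(429.6,-305,30,110.35)
E
```

```text
[ 444.3922136  -188.51463664  195.41697566] 58.25766560184868 65.47170639038086
row70 [132 185]
row70 [131 185]
old (array([ 427.75848, -304.0618 ], dtype=float32), np.float32(20.349234)) new (array([ 427.58484, -304.31903], dtype=float32), np.float32(20.155323))
held far edge row [np.int64(127), np.int64(126), np.int64(126), np.int64(127), np.int64(127)] [np.int64(319), np.int64(314), np.int64(308)]
go [ 0.0547 -0.1042  0.1654] wz 0.002 yaw now 110.4 tilt [-4.e-04  3.e-04 -1.e+00] q [-0.46  0.29  2.01  0.    0.84 -2.39] t 20.3
```

The pile is unmoved and the spacer is held level. I expect it to seat at a TCP height of about 20 mm.

Request:
step_arm --plan '[{"dx":0.018,"dy":-0.035,"dz":0,"wx":0,"wy":0,"wz":0},{"dx":0.036,"dy":-0.07,"dz":0.01,"wx":0,"wy":0,"wz":0},{"dx":0.05,"dy":-0.095,"dz":0.03,"wx":0,"wy":0,"wz":0},{"dx":0.0545,"dy":-0.104,"dz":0.06,"wx":0,"wy":0,"wz":0},{"dx":0.0545,"dy":-0.104,"dz":0.09,"wx":0,"wy":0,"wz":0},{"dx":0.0545,"dy":-0.104,"dz":0.12,"wx":0,"wy":0,"wz":0},{"dx":0.0545,"dy":-0.104,"dz":0.145,"wx":0,"wy":0,"wz":0},{"dx":0.0545,"dy":-0.104,"dz":0.16,"wx":0,"wy":0,"wz":0},{"dx":0.0545,"dy":-0.104,"dz":0.168,"wx":0,"wy":0,"wz":0},{"dx":0.0545,"dy":-0.104,"dz":0.168,"wx":0,"wy":0,"wz":0},{"dx":0.0545,"dy":-0.104,"dz":0.168,"wx":0,"wy":0,"wz":0}]'

```text
time_s: 21.4
tcp_pos: [430.2, -305.4, 28.1]
tcp_rot: [-0.178, 0.984, -0.0, 0.0]
ft_force: [1.1, -0.4, -0.9]
finger_gap: 57.8
gripper_force: 65.5
```

Request:
step_arm --plan '[{"dx":0,"dy":0,"dz":0.002,"wx":0,"wy":0,"wz":0},{"dx":0,"dy":0,"dz":0.004,"wx":0,"wy":0,"wz":0},{"dx":0,"dy":0,"dz":0.005,"wx":0,"wy":0,"wz":0},{"dx":0,"dy":0,"dz":0.005,"wx":0,"wy":0,"wz":0}]'

```text
time_s: 21.8
tcp_pos: [429.6, -305.7, 22.7]
tcp_rot: [-0.177, 0.984, -0.0, 0.0]
ft_force: [-0.9, -0.2, -1.1]
finger_gap: 58.4
gripper_force: 65.5
```

Request:
step_arm --plan '[{"dx":0,"dy":0,"dz":0.001,"wx":0,"wy":0,"wz":0},{"dx":0,"dy":0,"dz":0.0015,"wx":0,"wy":0,"wz":0},{"dx":0,"dy":0,"dz":0.0015,"wx":0,"wy":0,"wz":0}]'

```text
time_s: 22.1
tcp_pos: [429.6, -305.6, 21.0]
tcp_rot: [-0.177, 0.984, 0.0, -0.0]
ft_force: [0.5, 0.1, 0.1]
finger_gap: 58.1
gripper_force: 65.5
```

Request:
step_arm --plan '[{"dx":0,"dy":0,"dz":0.0007,"wx":0,"wy":0,"wz":0},{"dx":0,"dy":0,"dz":0.0012,"wx":0,"wy":0,"wz":0},{"dx":0,"dy":0,"dz":0.0012,"wx":0,"wy":0,"wz":0}]'

```text
time_s: 22.4
tcp_pos: [429.7, -305.7, 20.0]
tcp_rot: [-0.177, 0.984, -0.0, 0.0]
ft_force: [-0.3, 0.1, 3.6]
finger_gap: 58.3
gripper_force: 66.0
```

Seated: contact of 3.6 N at 20.0 mm, as predicted. I'll release and lift away.

Request:
step_arm --plan '[{"dx":0,"dy":0,"dz":0,"wx":0,"wy":0,"wz":0},{"dx":0,"dy":0,"dz":0,"wx":0,"wy":0,"wz":0},{"dx":0,"dy":0,"dz":0,"wx":0,"wy":0,"wz":0},{"dx":0,"dy":0,"dz":0,"wx":0,"wy":0,"wz":0},{"dx":0,"dy":0,"dz":0,"wx":0,"wy":0,"wz":0},{"dx":0,"dy":0,"dz":0,"wx":0,"wy":0,"wz":0}]' --grip 0

```text
time_s: 23.0
tcp_pos: [429.6, -305.6, 19.8]
tcp_rot: [-0.177, 0.984, 0.0, -0.0]
ft_force: [-0.4, 0.2, -0.1]
finger_gap: 85.4
gripper_force: 0.0
```

Request:
step_arm --plan '[{"dx":0,"dy":0,"dz":-0.02,"wx":0,"wy":0,"wz":0},{"dx":0,"dy":0,"dz":-0.05,"wx":0,"wy":0,"wz":0},{"dx":0,"dy":0,"dz":-0.09,"wx":0,"wy":0,"wz":0},{"dx":0,"dy":0,"dz":-0.14,"wx":0,"wy":0,"wz":0},{"dx":0,"dy":0,"dz":-0.18,"wx":0,"wy":0,"wz":0},{"dx":0,"dy":0,"dz":-0.2,"wx":0,"wy":0,"wz":0},{"dx":0,"dy":0,"dz":-0.2,"wx":0,"wy":0,"wz":0},{"dx":0,"dy":0,"dz":-0.2,"wx":0,"wy":0,"wz":0}]'

```text
time_s: 23.8
tcp_pos: [429.6, -305.6, 219.9]
tcp_rot: [-0.177, 0.984, -0.0, 0.0]
ft_force: [-0.2, 0.1, 0.2]
finger_gap: 85.4
gripper_force: 0.0
```

```bash
python3 - <<'E'
from m import *
w=snap('wrist','w12');t=snap('top','t12');s=w['st'];print(s['tcp_pos'],s['finger_gap'],s['ft_force'])
H,S,V=cv2.split(cv2.cvtColor(w['img'],cv2.COLOR_RGB2HSV)); m=(H>12)&(H<35)&(S>55)&(V>110)
for c in blobs(m):
    p=c.reshape(-1,2); print(p.mean(0).round(),'z36',*rect(plane(w,p,36)),'z24',*rect(plane(w,p,24)))
im=t['img'];V=im.max(2); sub=np.zeros(V.shape,bool); sub[145:230,80:165]=1
for c in blobs(sub&(V>153)): print('base',*rect(plane(t,c.reshape(-1,2),8)))
x=im[170:205,100:145].astype(int)-ld('t6')['img'][170:205,100:145]; print('pipe diff vs t6 px',(abs(x).sum(2)>60).sum())
E
```

```text
[ 429.62069249 -305.57141969  219.92700861] 85.41075944029042 [-0.20157678  0.11047888  0.22539818]
[192. 322.] z36 [ 693.7 -308.6] [86.6 24.6] 3.4 z24 [ 706.3 -307.6] [89.7 25.5] 3.4
[ 28. 264.] z36 [ 688.8 -562.6] [185.5  26.1] 17.3 z24 [ 701.2 -571. ] [192.3  27. ] 17.3
[255. 163.] z36 [ 426.3 -303.7] [143.8  66.3] 20.4 z24 [ 429.1 -302.6] [149.   68.8] 20.4
base [506.1 317.5] [121.9 120.9] 24.9
pipe diff vs t6 px 0
```

The spacer lies square on the pile (20.4°, centred within a few mm). The base and pipe are unchanged and the arm is clear, so I'm handing in.

```bash
python3 -c "
from station import ctrl
print(ctrl.close_job())"
```

```text
the job is handed in; nothing more can be done
None
```

The job is handed in at about 24 s of the 51 s allowed: the pipe stub stands upright on the middle of the base plate and the spacer lies square on the pile; the hand-in returned no verdict.

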